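# Refit the adjusting knob of the rolling mill and close it down

## Robot

A 6-joint arm with a two-finger parallel gripper is mounted at the origin on the work surface. World frame = base frame: x ahead of the robot, y to its left, z up, the work surface at z = 0. Lengths are in m, angles in rad, forces in N, time in s.
With the tool pointing down it reaches from about 0.35 to 0.85 m from the base axis. Payload 8.1 kg.
Tool frame: the origin (TCP) lies on the mounting face of the last link; the fingertips stand 186 mm ahead of it and the grasp point (between the pads) lies 167 mm ahead of it; z points along the fingers, y is the line along which they close (so a half turn about z gives the same grasp; the last joint's range is limited). The gripper opens to 93 mm and grips with 3 to 60 N. Pads are 15 mm wide; open, the fingers measure 128 mm over their backs; the gripper's body (75 mm by 188 mm) begins 65 mm behind the grasp point.
Start: joints at [1.232, 0.13, 1.488, -0, 1.523, -0.085], TCP at [0.151, 0.581, 0.405] pointing down, gripper open.
Joint ranges: [-2.96, 2.96], [-0.89, 2.26], [0.02, 2.5], [-1.34, 4.48], [0, 2.73], [-2.66, 2.66]. Speed limits (rad/s): [2.39, 2.39, 2.79, 3.14, 3.14, 3.14].

## Interface

Orientations are given as a rotation vector (axis times angle).
In Python, from plant import read_state, read_camera, camera_params, close_job gives the robot as it stands. The module is installed in compiled form; this text tells all that it offers.
- The arm moves only by the tool servo_tool, never from a script. Its argument "increments" is a list of rows, each an object with "slide": the shift along the tool's x, y, z in mm, a list of three; "dr": the turn, a rotation vector about the tool's x, y, z in rad, a list of three; "jaw": the closure, from 0 (fully open) to 1 (shut). In form: [{"slide": [x, y, z], "dr": [ax, ay, az], "jaw": jaw}, ...]. A call has 1 to 20 rows; each row is the pose to reach, as a shift and turn from the pose commanded when the call began, along the tool's axes at that moment; what a row does not reach only later rows make up. A row lasts 1/10 s, in which the tool goes at most 50 mm and 8.59 degrees, less where a joint would pass 70% of its speed; a pose out of reach is approached as far as the arm can. A call with a gripper value outside its range is refused whole. The fingers move at their own pace and stop on an object; "force" is the grip in N (left out, the last holds). Time passes only in rows, so rows that repeat a pose let the fingers close. It gives the time, the measured TCP pose, the force, the opening and the grip force at its end, in the units of the state.
- read_state(): the state, without advancing time (a new reading comes with each control period).
- read_camera(name): name is "scene" or "top" or "wrist"; returns (picture, depth): 420x560x3 uint8, red, green, blue; 420x560 float32, m along the optical axis (not along the pixel's ray), 0 where there is no reading.
- camera_params(name): a dict with "fx", "fy", "cx", "cy" (pixels), "rvec" (rotation vector, rad) and "tvec" (3), from world to camera coordinates, as OpenCV has them. Camera axes: x right, y down, z forward; pixel columns grow to the right and rows downward; lengths in m; the calibration is good to about 2 mm. A picture is of the moment at which its call begins: read the wrist's pose just before it. camera_params takes no time and is no camera call; for the wrist camera it gives the pose at the moment of the call.
- close_job(): hands the job in; it is judged then, once.
The state is a dict: "t": time; "q": joint angles; "dq": joint speeds; "joint_torque": joint torques, N m; "tool_pos": TCP position; "orientation": TCP orientation; "force": force on the tool from outside, world axes, zero at the start; "wrist_torque": the same for the moment, N m; "opening": finger opening in m; "gripper_force": force on a finger pad.
Only numpy, scipy, OpenCV 4.12 (cv2) and the standard library are available. Lean on these libraries where they do the work, as an engineer would, in place of code of your own. Each camera call takes 0.05 s, during which the arm holds its last target. There are 200 camera calls.

## Task

The bar knob has come off the rolling mill. Pick it up, set it on the mill's adjusting screw and, pushing down only lightly, turn it slowly clockwise until it drops over the two flats and sits fully home on its seat; then keep turning it clockwise, without forcing it, to the screw's stop, and let go. Leave everything else on the bench where it is.

Things in the scene. Friction and masses are not known exactly. Their poses are not given: they have to be found in the camera images.
- knob: Loose bar knob standing hub down on the bench, 140 g. Round aluminium hub 36 mm in diameter, 27 mm high; on it an upright black grip bar 60 mm long (along the knob's x axis), 14 mm thick (along y), reaching 56 mm above the origin. Origin: centre of the hub's underside, z up. Grip the bar across its 14 mm thickness, fingertips just above the hub.
- bore (a point): Mouth of the keyed bore, in the centre of the knob's underside (same point as the knob's origin). The bore is an oblong 15 mm long along the knob's x axis (so along the grip bar), 9 mm wide and 24 mm deep, its edge chamfered 0.9 mm wide and 2 mm high. A half turn makes no difference.
- mill: Grey compact rolling mill fixed to the bench: base 150 mm (x) by 200 mm (y), two side cheeks, two steel rolls lying along y, a yoke across the top at 150 mm, a steel crank on its -y side. Origin: centre of the underside, x across the rolls, y along the rolls, z up. It carries the adjusting screw, in the middle of the yoke.
- seat (a point): On the mill, on the upright axis of the adjusting screw, at the top face of the round steel seat (44 mm in diameter, 158 mm above the bench) on which the knob's hub rests when fully home. Axes as the mill's.
- tang_top (a point): On the screw's axis 16 mm above the seat: top of the tang, 14 by 8 mm; on it a cone-nosed pilot 7 mm thick, 6 mm high. Off line, the hub rests here; in line within about 5 degrees it drops 16 mm to the seat. Axes are the mill's: the tang's angle is not measured. At the start its 14 mm width points 0.4 to 1.5 rad anticlockwise (from above) of the mill's y axis.
- screw_axis (a point): On the screw's axis at the yoke's top, 8 mm below the seat. The screw turns stiffly (0.1 N m), more than the drag of a hub resting on it under 10 N. Clockwise (from above) it meets a hard stop when the tang's 14 mm width, and so the grip bar of a fitted knob, lies along the mill's y axis; anticlockwise it stops 1.7 rad from there.
- round_knob: Loose round aluminium knob, 44 mm in diameter, 30 mm high, no grip bar, 80 to 95 mm from the bar knob beyond an end of its bar. Not part of the job. Origin: centre of the underside.
- ring_gauge: Loose brass ring, 32 mm outside, 12 mm high, 75 to 90 mm from the bar knob beyond the other end of its bar. Not part of the job. Origin: centre of the underside.
- ring_clamp: Loose wooden ring clamp, a rounded stick 130 x 26 x 22 mm, beyond the mill. Not part of the job. Origin: centre of the underside.
- flux_jar: Loose amber glass jar with steel cap, 48 mm in diameter, 60 mm high, before the mill. Not part of the job. Origin: centre of the underside.
- pliers: Loose pliers with dark handles, about 160 mm long, 13 mm high, at the far side of the bench. Not part of the job. Origin: under the pivot region.
- scrap_tray: Loose open aluminium tray, 80 x 60 x 22 mm, at the far side of the bench. Not part of the job. Origin: centre of the underside.
Not all that is in view belongs to the job. Leave any green or red look-alike of the knob alone.

How it is judged:
On the way, in this order (a step that is already met when the one before it is completed fails the run):
1. the knob is fully home: its hub within 2.5 mm of the seat and 2 mm of the axis (z of knob in the frame of seat below 0.0025 m and horizontal distance between knob and seat below 0.002 m), for 0.2 s.
2. the fitted knob has been turned clockwise to the stop (all of step 1 and angle between the x axis of knob and the y axis of mill, either way round below 0.16 rad), for 0.2 s.
At the end, for the whole second after the job is handed in: The knob sits fully home on the screw (hub within 2.5 mm of the seat, within 2 mm of the axis, upright within 0.08 rad), its grip bar along the mill's y axis within 0.16 rad (the stop), released and at rest (all of step 2 and angle between knob's own z axis and vertical below 0.08 rad and linear speed of knob below 0.01 m/s); the robot touches nothing.
It fails at once if the knob is pushed against the mill with more than 30 N while it is not yet home (over 4 mm above the seat) (contact force between knob and mill above 30 N and z of knob in the frame of seat above 0.004 m).
It fails at once if the knob is wrenched or pushed against the mill with more than 90 N (contact force between knob and mill above 90 N).
It fails at once if a bystander is moved more than 25 mm (distance of any of round_knob, ring_gauge, ring_clamp, flux_jar, pliers, scrap_tray from where it was at the start of the episode above 0.025 m).
It also fails if it takes over 69 s, if anything falls off the work surface, if the arm or the gripper's body presses on something with over 40 N, if the wrist force passes 120 N, or if a joint passes its speed limit or range.

## Working session

There is one attempt and no reset: what is moved stays moved. The work goes in short steps, Python scripts to look and compute and a tool call to move; the robot and the scene stay as the last step left them, time stands still between calls to the robot, and variables do not carry over. Pictures are saved under pics/ and viewed, at most 10 in all, crops included, and the job is handed in when it is done.

Besides the shell and the picture viewer there is one more tool, called after ">>>" as name([rows], argument=value, ...), one row to a line, values as JSON. servo_tool: Moves the arm, as the interface text tells. Its arguments: {"type":"object","properties":{"increments":{"type":"array"},"force":{"type":"number"}},"required":["increments"]}

```bash
mkdir -p pics; cat > h.py <<'E'
import numpy as np,cv2
from scipy.spatial.transform import Rotation as R
from plant import *
def cam(n):
    p=camera_params(n);im,d=read_camera(n)
    return im,d,p
def save(im,f): cv2.imwrite('pics/'+f,cv2.cvtColor(im,cv2.COLOR_RGB2BGR))
def ray(p,u,v):
    Rm=R.from_rotvec(np.ravel(p['rvec'])).as_matrix();t=np.ravel(p['tvec'])
    o=-Rm.T@t; d=np.array([(u-p['cx'])/p['fx'],(v-p['cy'])/p['fy'],1.])
    return o,Rm.T@d
def onz(p,u,v,z):
    o,d=ray(p,u,v); return o+d*(z-o[2])/d[2]
def cloud(p,D):
    v,u=np.indices(D.shape);Rm=R.from_rotvec(np.ravel(p['rvec'])).as_matrix();t=np.ravel(p['tvec'])
    P=np.stack([(u-p['cx'])/p['fx']*D,(v-p['cy'])/p['fy']*D,D],-1)
    return (P-t)@Rm
E
python3 - <<'E'
from h import *
s=read_state();print({k:np.round(v,3) for k,v in s.items()})
a,d,p=cam('top');b,d2,p2=cam('scene')
save(a,'top0.png');save(b,'scene0.png')
np.savez('top0.npz',a=a,d=d);print(p);print(ray(p,280,210),ray(p2,280,210))
E
```

```text
{'t': np.float64(0.0), 'q': array([ 1.232,  0.131,  1.489,  0.   ,  1.523, -0.085]), 'dq': array([ 0.001, -0.   ,  0.001, -0.001, -0.   , -0.001]), 'joint_torque': array([ 0.0000e+00, -5.5984e+01, -4.9176e+01,  7.7000e-02,  3.5000e-02,
       -0.0000e+00]), 'tool_pos': array([0.151, 0.581, 0.404]), 'orientation': array([-3.980e-01, -3.116e+00,  3.000e-03]), 'force': array([ 0.026, -1.009, -0.481]), 'wrist_torque': array([-0.041,  0.032,  0.025]), 'gripper_force': np.float64(0.0), 'opening': np.float64(0.093)}
{'fx': 486.976838978026, 'fy': 486.976838978026, 'cx': 284.6925349747222, 'cy': 214.44519816116724, 'rvec': array([ 2.12803344, -2.13178837,  0.18426041]), 'tvec': array([0.05189782, 0.59982251, 1.0209812 ])}
(array([0.41420854, 0.04960495, 1.10943845]), array([ 0.18202762,  0.01076999, -0.98332402])) (array([1.19298409, 0.47178543, 0.64809543]), array([-0.66850358, -0.46624697, -0.57948545]))
```

View pics/top0.png

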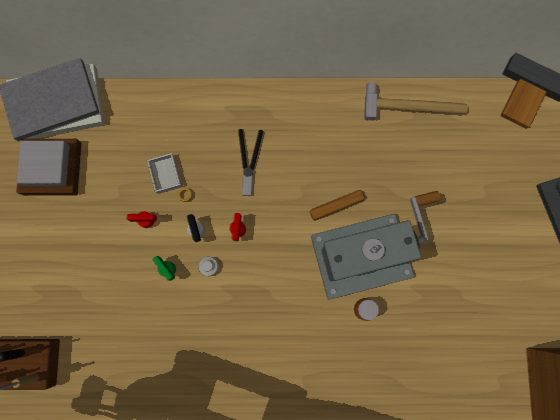

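View pics/scene0.png

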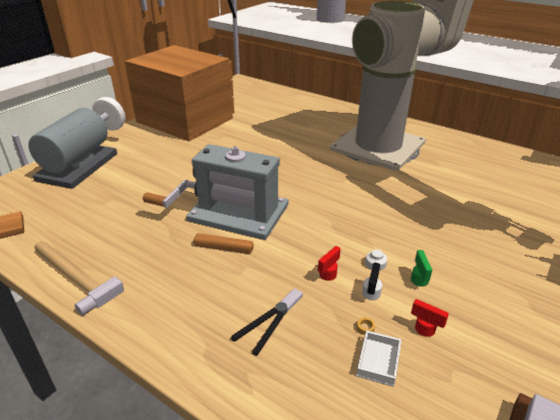

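Top view: the candidates are the black bar with an aluminium hub at (195,228), red bars at (145,219) and (237,227), a green bar at (164,268) and a round aluminium knob at (208,267). The black and aluminium one at (195,228) fits the description. The round knob and the brass ring (186,195) lie beyond its two ends, as the text says. The mill's screw is at about (375,249) and its crank at (420,218).

```bash
python3 - <<'E'
from h import *
z=np.load('top0.npz');a,d=z['a'],z['d'];p=camera_params('top')
c1=cv2.resize(a[190:290,140:240],(400,400),interpolation=cv2.INTER_CUBIC);c2=cv2.resize(a[200:300,310:430],(480,400),interpolation=cv2.INTER_CUBIC)
save(np.hstack([c1,c2[:, 40:440]]),'crop0.png')
P=cloud(p,d)
m=(a.max(2)<45); m[:, :180]=0;m[:,212:]=0;m[:205]=0;m[250:]=0
m&=(P[...,2]>.04)
print(m.sum(),np.median(P[m],0))
r=cv2.minAreaRect(np.argwhere(m)[:,::-1].astype(np.float32));print(r)
q=cv2.boxPoints(r);print([onz(p,*x,.056).round(4) for x in q], onz(p,*r[0],.056))
X=P[m][:,:2];u,s,v=np.linalg.svd(X-X.mean(0));print('bar',X.mean(0),v[0],np.arctan2(v[0][1],v[0][0]), 'ext',np.ptp((X-X.mean(0))@v.T,0))
# mill yoke top z~.15
m=(abs(P[...,2]-.15)<.006)&(P[...,1]<0);m=m.astype(np.uint8)
n,l,st,ce=cv2.connectedComponentsWithStats(m);i=1+np.argmax(st[1:,4]);print(st[i])
X=P[l==i][:,:2].astype(np.float32);r=cv2.minAreaRect(X);print('yoke',r,X.mean(0))
m=(abs(P[...,2]-.158)<.003)&(P[...,1]<0)&(np.hypot(*(P[...,:2]-r[0]).transpose(2,0,1))<.04);X=P[m];print('seat',m.sum(),cv2.minEnclosingCircle(X[:,:2].astype(np.float32)),X.mean(0))
m=(P[...,2]>.165)&(P[...,1]<0)&(np.hypot(*(P[...,:2]-r[0]).transpose(2,0,1))<.04);X=P[m];print('tang',m.sum(),X.mean(0),X[:,2].max())
u,s,v=np.linalg.svd(X[:,:2]-X[:,:2].mean(0));print(s,v[0])
E
```

```text
166 [0.57019198 0.251307   0.05343686]
((193.16183471679688, 227.35687255859375), (26.92574691772461, 6.312735080718994), 75.0685806274414)
[array([0.5981, 0.2662, 0.056 ]), array([0.6017, 0.2529, 0.056 ]), array([0.5441, 0.236 , 0.056 ]), array([0.5406, 0.2492, 0.056 ])] [0.57097858 0.25103932 0.056     ]
bar [0.56779898 0.24671307] [-0.67314651 -0.73950914] -2.3092517852932537 ext [0.28336323 0.03721206]
[ 324  220   97   61 3338]
yoke ((0.5123357772827148, -0.12206241488456726), (0.08001038432121277, 0.17997027933597565), 14.215100288391113) [ 0.51160663 -0.12132033]
seat 253 ((0.511928141117096, -0.12226390838623047), 0.021898867562413216) [ 0.51138789 -0.12151023  0.15705457]
tang 34 [ 0.51203204 -0.12163792  0.17327098] 0.17933548088125634
[0.02609354 0.01340933] [-0.67494225  0.73787056]
```

View pics/crop0.png

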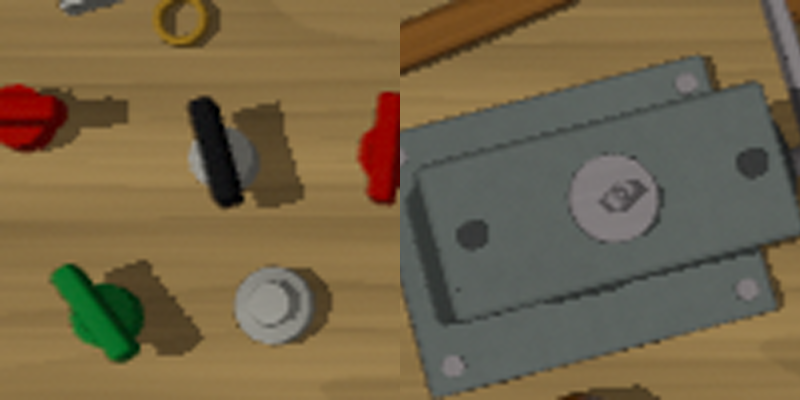

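The crop confirms it: a black bar on an aluminium hub, with the reds and the green being look-alikes. Knob at (0.571, 0.251), bar at 16.4° from world x. The yoke measures 80x180 mm as it should, so mill y is at 104.2°. The seat is at (0.512, -0.122) with a 22 mm radius, also as described. The tang is roughly 20-28° anticlockwise of mill y. I'll move above the knob.

```bash
cat >> h.py <<'E'
def goal(x,y,z,yaw): # tool y axis angle in deg, pointing down
    s=read_state();R0=R.from_rotvec(s['orientation']).as_matrix();t=np.radians(yaw)
    Y=np.array([np.cos(t),np.sin(t),0]);Z=np.array([0,0,-1.]);R1=np.c_[np.cross(Y,Z),Y,Z]
    print('t',s['t'],'pos',s['tool_pos'].round(4),'yaw',np.degrees(np.arctan2(R0[1,1],R0[0,1])).round(2),'slide',(1e3*R0.T@(np.array([x,y,z])-s['tool_pos'])).round(1),'dr',R.from_matrix(R0.T@R1).as_rotvec().round(4),'F',s['force'].round(1),'T',s['wrist_torque'].round(2))
E
python3 -c "
from h import *
goal(.571,.251,.36,106.4)"
```

```text
t 0.1 pos [0.1506 0.5806 0.4038] yaw 75.46 slide [-489.7 -213.4   44.1] dr [-0.0016 -0.0006 -0.5401] F [ 0.3  0.2 -1. ] T [0.02 0.04 0.06]
```

>>> servo_tool([
  {"slide": [-120, -52, 11], "dr": [0, 0, -0.13], "jaw": 0.5},
  {"slide": [-245, -107, 22], "dr": [0, 0, -0.27], "jaw": 0.5},
  {"slide": [-245, -107, 22], "dr": [0, 0, -0.27], "jaw": 0.5},
  {"slide": [-245, -107, 22], "dr": [0, 0, -0.27], "jaw": 0.5},
  {"slide": [-489.7, -213.4, 44], "dr": [0, 0, -0.54], "jaw": 0.5},
  {"slide": [-489.7, -213.4, 44], "dr": [0, 0, -0.54], "jaw": 0.5},
  {"slide": [-489.7, -213.4, 44], "dr": [0, 0, -0.54], "jaw": 0.5},
  {"slide": [-489.7, -213.4, 44], "dr": [0, 0, -0.54], "jaw": 0.5},
  {"slide": [-489.7, -213.4, 44], "dr": [0, 0, -0.54], "jaw": 0.5},
  {"slide": [-489.7, -213.4, 44], "dr": [0, 0, -0.54], "jaw": 0.5},
  {"slide": [-489.7, -213.4, 44], "dr": [0, 0, -0.54], "jaw": 0.5},
  {"slide": [-489.7, -213.4, 44], "dr": [0, 0, -0.54], "jaw": 0.5},
  {"slide": [-489.7, -213.4, 44], "dr": [0, 0, -0.54], "jaw": 0.5},
  {"slide": [-489.7, -213.4, 44], "dr": [0, 0, -0.54], "jaw": 0.5},
  {"slide": [-489.7, -213.4, 44], "dr": [0, 0, -0.54], "jaw": 0.5},
])

```text
t: 1.6
tool_pos: [0.5702, 0.2523, 0.3608]
orientation: [0.451, -3.109, -0.0]
force: [-0.3, 1.2, 0.7]
opening: 0.0466
gripper_force: 0.0
```

```bash
python3 - <<'E'
from h import *
goal(.571,.251,.217,106.4); print(read_state()['opening'])
a,d,p=cam('wrist');save(a,'w1.png');np.savez('w1.npz',a=a,d=d)
P=cloud(p,d);hh,ww=d.shape
m=(a.max(2)<60)&(P[...,2]>.048)&(P[...,2]<.062)&(np.hypot(P[...,0]-.571,P[...,1]-.251)<.05)
n,l,st,ce=cv2.connectedComponentsWithStats(m.astype(np.uint8));i=1+np.argmax(st[1:,4])
X=P[l==i];print(st[i],'z',np.median(X[:,2]),cv2.minAreaRect(X[:,:2].astype(np.float32)))
print(ray(p,280,210))
E
```

```text
t 1.6 pos [0.5702 0.2523 0.3608] yaw 106.49 slide [ -0.4  -1.6 143.8] dr [ 0.0003 -0.0001  0.0016] F [-0.3  1.2  0.7] T [ 0.05  0.01 -0.04]
0.04664318075081226
[277 175  14  62 836] z 0.05627592949652403 ((0.5704842209815979, 0.25368666648864746), (0.05914457514882088, 0.012541011907160282), 16.77127456665039)
(array([0.50698258, 0.23366346, 0.34135122]), array([ 0.23002647,  0.06063835, -0.9713207 ]))
```

View pics/w1.png

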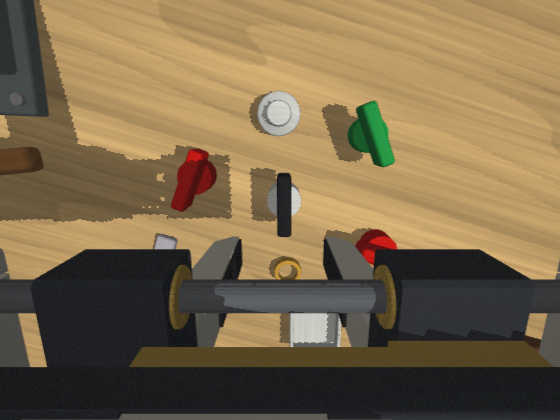

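The wrist view shows the black bar at (284,205) between the two reds, with clear space on both sides for the fingers. It measures 59 x 12.5 mm at 56 mm high, as it should. I'll descend and grip.

>>> servo_tool([
  {"slide": [-0.5, 0, 40], "dr": [0, 0, 0], "jaw": 0.5},
  {"slide": [-0.5, 0, 80], "dr": [0, 0, -0.005], "jaw": 0.5},
  {"slide": [-0.5, 0, 110], "dr": [0, 0, -0.005], "jaw": 0.5},
  {"slide": [-0.5, 0, 130], "dr": [0, 0, -0.005], "jaw": 0.5},
  {"slide": [-0.5, 0, 143], "dr": [0, 0, -0.005], "jaw": 0.5},
  {"slide": [-0.5, 0, 143], "dr": [0, 0, -0.005], "jaw": 0.5},
  {"slide": [-0.5, 0, 143], "dr": [0, 0, -0.005], "jaw": 0.7},
  {"slide": [-0.5, 0, 143], "dr": [0, 0, -0.005], "jaw": 0.8},
  {"slide": [-0.5, 0, 143], "dr": [0, 0, -0.005], "jaw": 0.9},
  {"slide": [-0.5, 0, 143], "dr": [0, 0, -0.005], "jaw": 1.0},
  {"slide": [-0.5, 0, 143], "dr": [0, 0, -0.005], "jaw": 1.0},
  {"slide": [-0.5, 0, 143], "dr": [0, 0, -0.005], "jaw": 1.0},
  {"slide": [-0.5, 0, 143], "dr": [0, 0, -0.005], "jaw": 1.0},
  {"slide": [-0.5, 0, 143], "dr": [0, 0, -0.005], "jaw": 1.0},
], force=25)

```text
t: 3.05
tool_pos: [0.5718, 0.2516, 0.2185]
orientation: [-0.456, 3.107, 0.001]
force: [-0.6, 1.1, 6.1]
opening: 0.0136
gripper_force: 25.0
```

>>> servo_tool([
  {"slide": [0, 0, -10], "dr": [0, 0, 0], "jaw": 1.0},
  {"slide": [0, 0, -40], "dr": [0, 0, 0], "jaw": 1.0},
  {"slide": [0, 0, -80], "dr": [0, 0, 0], "jaw": 1.0},
  {"slide": [0, 0, -120], "dr": [0, 0, 0], "jaw": 1.0},
  {"slide": [0, 0, -160], "dr": [0, 0, 0], "jaw": 1.0},
  {"slide": [0, 0, -190], "dr": [0, 0, 0], "jaw": 1.0},
  {"slide": [0, 0, -210], "dr": [0, 0, 0], "jaw": 1.0},
  {"slide": [0, 0, -215], "dr": [0, 0, 0], "jaw": 1.0},
  {"slide": [0, 0, -215], "dr": [0, 0, 0], "jaw": 1.0},
  {"slide": [0, 0, -215], "dr": [0, 0, 0], "jaw": 1.0},
])

```text
t: 4.05
tool_pos: [0.5712, 0.2513, 0.4307]
orientation: [0.455, -3.106, 0.001]
force: [0.9, 0.6, -2.2]
opening: 0.014
gripper_force: 25.0
```

```bash
python3 - <<'E'
from h import *
goal(.512,-.122,.432,62)
s=read_state();print(s['opening'])
a,d,p=cam('wrist');b,d2,p2=cam('scene');save(np.hstack([a[100:420,130:430],b[:320,150:500]]),'w2.png');np.savez('w2.npz',a=a,d=d)
P=cloud(p,d);t=s['tool_pos'];R0=R.from_rotvec(s['orientation']).as_matrix()
Q=(P-t)@R0  # tool frame
m=(d>0)&(abs(Q[...,0])<.04)&(abs(Q[...,1])<.022)&(Q[...,2]>.14)&(Q[...,2]<.24)
X=Q[m];print(m.sum(),X.min(0),X.max(0))
h=(Q[...,2]>.186)&m&(a.max(2)>90);print('hub',h.sum(),Q[h].min(0),Q[h].max(0))
k=(a.max(2)<60)&m&(Q[...,2]<.172);print('bar',k.sum(),Q[k].min(0),Q[k].max(0))
E
```

```text
t 4.05 pos [0.5712 0.2513 0.4307] yaw 106.68 slide [ 163.9 -340.5   -0.7] dr [-0.0013 -0.0027  0.7799] F [ 0.9  0.6 -2.2] T [ 0.06  0.02 -0.03]
0.013952440063197652
4135 [-0.029042   -0.02135933  0.14009237] [0.03073375 0.02146945 0.21790992]
hub 360 [ 0.00255172 -0.01734366  0.18605994] [0.03040211 0.01787572 0.21790992]
bar 2370 [-0.029042   -0.00838063  0.14009717] [0.03073375 0.00821697 0.17175798]
```

View pics/w2.png

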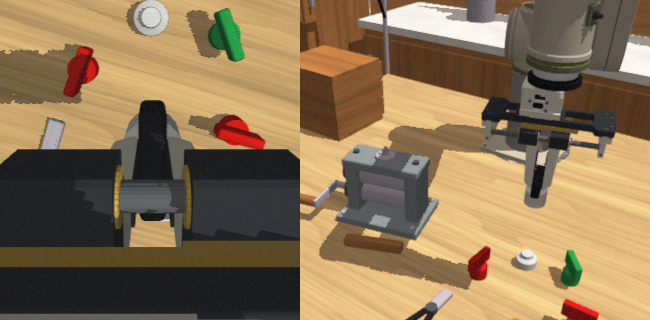

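The knob is held upright, with the bar centred about 0.8 mm along tool x. Next I'll stop short of the screw, so the wrist camera sees the tang in front of the knob.

```bash
python3 - <<'E'
from h import *
from scipy.optimize import least_squares
goal(.565,-.150,.45,62)
s=read_state();z=np.load('w2.npz');a,d=z['a'],z['d'];P=cloud(camera_params('wrist'),d)
R0=R.from_rotvec(s['orientation']).as_matrix();Q=(P-s['tool_pos'])@R0
h=(Q[...,2]>.193)&(Q[...,2]<.214)&(abs(np.hypot(Q[...,0],Q[...,1])-.018)<.004)
X=Q[h][:,:2];r=least_squares(lambda c:np.hypot(*(X-c).T)-.018,[0,0],loss='soft_l1',f_scale=.001);print(len(X),r.x,X.min(0),X.max(0),np.abs(r.fun).mean())
k=(a.max(2)<60)&(Q[...,2]<.165)&(Q[...,2]>.155)&(abs(Q[...,1])<.01)&(abs(Q[...,0])<.04)
print(Q[k].min(0),Q[k].max(0))
E
```

```text
t 4.15 pos [0.5712 0.2513 0.4304] yaw 106.68 slide [ 121.2 -382.6  -19.1] dr [-0.0016 -0.0033  0.7799] F [ 0.5 -0.2 -1. ] T [ 0.09 -0.01  0.01]
176 [1.35390696e-04 7.97927690e-05] [ 0.00400472 -0.01693628] [0.01602139 0.01741827] 0.000156416491541284
[-0.02904194 -0.00823732  0.15506413] [0.03073381 0.00822872 0.16499532]
```

>>> servo_tool([
  {"slide": [10, -30, -19], "dr": [0, 0, 0.06], "jaw": 1.0},
  {"slide": [22, -70, -19], "dr": [0, 0, 0.14], "jaw": 1.0},
  {"slide": [35, -110, -19], "dr": [0, 0, 0.22], "jaw": 1.0},
  {"slide": [48, -150, -19], "dr": [0, 0, 0.3], "jaw": 1.0},
  {"slide": [60, -190, -19], "dr": [0, 0, 0.38], "jaw": 1.0},
  {"slide": [73, -230, -19], "dr": [0, 0, 0.46], "jaw": 1.0},
  {"slide": [86, -270, -19], "dr": [0, 0, 0.54], "jaw": 1.0},
  {"slide": [98, -310, -19], "dr": [0, 0, 0.62], "jaw": 1.0},
  {"slide": [110, -346, -19], "dr": [0, 0, 0.7], "jaw": 1.0},
  {"slide": [118, -372, -19], "dr": [0, 0, 0.76], "jaw": 1.0},
  {"slide": [121, -382.5, -19], "dr": [-0.002, -0.003, 0.78], "jaw": 1.0},
  {"slide": [121, -382.5, -19], "dr": [-0.002, -0.003, 0.78], "jaw": 1.0},
  {"slide": [121, -382.5, -19], "dr": [-0.002, -0.003, 0.78], "jaw": 1.0},
  {"slide": [121, -382.5, -19], "dr": [-0.002, -0.003, 0.78], "jaw": 1.0},
])

```text
t: 5.55
tool_pos: [0.5656, -0.1484, 0.4515]
orientation: [0.756, 3.047, 0.004]
force: [1.1, 0.3, -2.2]
opening: 0.0141
gripper_force: 25.0
```

```bash
python3 - <<'E'
from h import *
from scipy.optimize import least_squares
goal(.512,-.122,.432,62)
s=read_state();a,d,p=cam('wrist');save(a,'w3.png');np.savez('w3.npz',a=a,d=d)
P=cloud(p,d);rr=np.hypot(P[...,0]-.512,P[...,1]+.122)
m=(rr<.03)&(abs(P[...,2]-.158)<.004);X=P[m];print('seat',len(X),np.median(X,0),cv2.minAreaRect(X[:,:2].astype(np.float32)),cv2.minEnclosingCircle(X[:,:2].astype(np.float32)))
m=(rr<.015)&(abs(P[...,2]-.174)<.0025);X=P[m];print('tang',len(X),np.median(X,0),cv2.minAreaRect(X[:,:2].astype(np.float32)))
m=(rr<.012)&(P[...,2]>.1765);X=P[m];print('pilot',len(X),X.mean(0),X[:,2].max())
# yoke
m=(abs(P[...,2]-.15)<.003)&(rr<.12);print('yoke',cv2.minAreaRect(P[m][:,:2].astype(np.float32)))
E
```

```text
t 5.55 pos [ 0.5656 -0.1484  0.4515] yaw 62.13 slide [59.7 -1.8 19.4] dr [0.0032 0.0014 0.0023] F [ 1.1  0.3 -2.2] T [-0.02  0.02  0.02]
seat 1837 [ 0.51065031 -0.12152776  0.15848855] ((0.5112791061401367, -0.12177491188049316), (0.042911022901535034, 0.042886730283498764), 27.10016441345215) ((0.5112684965133667, -0.12181667238473892), 0.02193484641611576)
tang 119 [ 0.5109323  -0.1218715   0.17464128] ((0.5112462043762207, -0.1218787282705307), (0.00787785928696394, 0.013755524531006813), 47.90375900268555)
pilot 10823 [ 0.50734668 -0.11806563  0.43065887] 0.43189877673168797
yoke ((0.5112404227256775, -0.12187366932630539), (0.07972535490989685, 0.1794637143611908), 14.302987098693848)
```

View pics/w3.png

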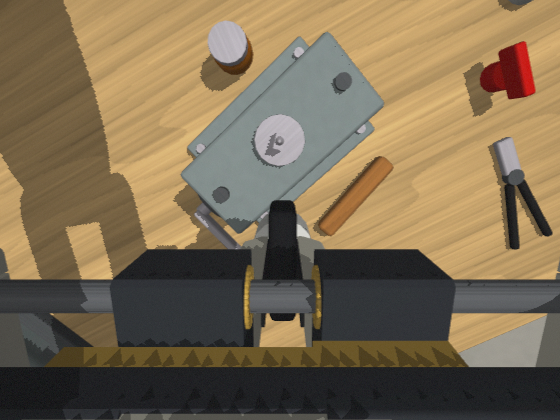

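The wrist view shows the seat at (279,140), with the tang lit on it. It measures 7.9 x 13.8 mm with its top at 174.6 mm. Its long axis is at 137.9°, 34° anticlockwise of mill y, which is in the given range. The axis is at (0.5114, -0.1219). The bar is at 152°, 14° anticlockwise of the tang, a good place to start. I'll move over the screw.

>>> servo_tool([
  {"slide": [15, -0.5, 5], "dr": [0.003, 0.001, 0], "jaw": 1.0},
  {"slide": [35, -1, 15], "dr": [0.003, 0.001, 0], "jaw": 1.0},
  {"slide": [50, -2, 21], "dr": [0.003, 0.001, 0], "jaw": 1.0},
  {"slide": [58, -2, 25], "dr": [0.003, 0.001, 0], "jaw": 1.0},
  {"slide": [60.2, -2, 27], "dr": [0.003, 0.001, 0], "jaw": 1.0},
  {"slide": [60.2, -2, 27], "dr": [0.003, 0.001, 0], "jaw": 1.0},
  {"slide": [60.2, -2, 27], "dr": [0.003, 0.001, 0], "jaw": 1.0},
  {"slide": [60.2, -2, 27], "dr": [0.003, 0.001, 0], "jaw": 1.0},
])

```text
t: 6.4
tool_pos: [0.5119, -0.1234, 0.425]
orientation: [0.76, 3.047, -0.001]
force: [0.3, 1.1, -1.3]
opening: 0.0139
gripper_force: 25.0
```

```bash
python3 - <<'E'
from h import *
goal(.5115,-.122,.4,62)
s=read_state();a,d,p=cam('wrist')
P=cloud(p,d);R0=R.from_rotvec(s['orientation']).as_matrix();Q=(P-s['tool_pos'])@R0
x=np.array([.5114,-.1219,.158]);print('axis in tool',(x-s['tool_pos'])@R0)
from scipy.optimize import least_squares
def fit(h,r):
    X=Q[h][:,:2];f=least_squares(lambda c:np.hypot(*(X-c).T)-r,[0,0],loss='soft_l1',f_scale=.001);print(len(X),f.x,np.abs(f.fun).mean())
rr=np.hypot(Q[...,0],Q[...,1])
fit((Q[...,2]>.193)&(Q[...,2]<.214)&(abs(rr-.018)<.004),.018)
m=(abs(P[...,2]-.158)<.003)&(rr<.028);X=Q[m][:,:2];print('seat vis',len(X),X.min(0),X.max(0))
fit(m&(rr>.0205)&(Q[...,0]>0),.0218)
E
```

```text
t 6.4 pos [ 0.5119 -0.1234  0.425 ] yaw 61.99 slide [ 1.  1. 25.] dr [-0.      0.0017 -0.0001] F [ 0.3  1.1 -1.3] T [-0.09  0.01  0.02]
axis in tool [0.00158921 0.00106718 0.26700429]
179 [-9.02085996e-05 -5.36827111e-04] 0.00013814186106961217
seat vis 840 [-0.00764083 -0.02067237] [0.02358833 0.02244882]
262 [0.00028509 0.00037645] 0.0007673224173505139
```

>>> servo_tool([
  {"slide": [1.4, 1.3, 5], "dr": [0, 0.001, 0], "jaw": 1.0},
  {"slide": [1.4, 1.3, 14], "dr": [0, 0.001, 0], "jaw": 1.0},
  {"slide": [1.4, 1.3, 20], "dr": [0, 0.001, 0], "jaw": 1.0},
  {"slide": [1.4, 1.3, 22], "dr": [0, 0.001, 0], "jaw": 1.0},
  {"slide": [1.4, 1.3, 22], "dr": [0, 0.001, 0], "jaw": 1.0},
  {"slide": [1.4, 1.3, 22], "dr": [0, 0.001, 0], "jaw": 1.0},
])

```text
t: 7.05
tool_pos: [0.5109, -0.1214, 0.4027]
orientation: [0.76, 3.048, -0.0]
force: [0.6, -0.2, -1.7]
opening: 0.014
gripper_force: 25.0
```

```bash
cat > rel.py <<'E'
from h import *
from scipy.optimize import least_squares
goal(.5114,-.1219,.3925,62)
s=read_state();o=[]
for k in range(2):
    a,d,p=cam('wrist')
    P=cloud(p,d);R0=R.from_rotvec(s['orientation']).as_matrix();Q=(P-s['tool_pos'])@R0
    rr=np.hypot(Q[...,0],Q[...,1])
    h=(Q[...,2]>.193)&(Q[...,2]<.212)&(abs(rr-.018)<.004);X=Q[h][:,:2]
    f=least_squares(lambda c:np.hypot(*(X-c).T)-.018,[0,0],loss='soft_l1',f_scale=.001).x
    m=(abs(P[...,2]-.158)<.003)&(rr<.028);X=Q[m][:,:2]
    c=cv2.convexHull(X.astype(np.float32))[:,0];c=c[np.hypot(*c.T)>.019]
    g=least_squares(lambda q:np.hypot(*(c-q).T)-.0218,[0,0],loss='soft_l1',f_scale=.0005);print('hub',f.round(4),'seat',g.x.round(4),len(c),np.abs(g.fun).mean().round(4),'knob->seat mm',((g.x-f)*1e3).round(2), 'lowest hub',np.percentile(Q[(Q[...,2]>.193)&(Q[...,2]<.23)&(abs(np.hypot(*(Q[...,:2]-f).transpose(2,0,1))-.018)<.0007)][:,2],99))
E
python3 rel.py
```

```text
t 7.05 pos [ 0.5109 -0.1214  0.4027] yaw 61.99 slide [-0.7 -0.2 10.2] dr [-0.      0.     -0.0002] F [ 0.6 -0.2 -1.7] T [ 0.02 -0.02 -0.05]
hub [-0.0001 -0.0005] seat [-0.0005 -0.0002] 30 0.0002 knob->seat mm [-0.37  0.32] lowest hub 0.2167376740056391
hub [-0.0003 -0.0005] seat [-0.0004 -0.0003] 27 0.0002 knob->seat mm [-0.18  0.26] lowest hub 0.21678487310819536
```

The knob is within 0.5 mm of the axis. I'll lower it gently.

>>> servo_tool([
  {"slide": [-0.3, 0.3, 3], "dr": [0, 0, 0], "jaw": 1.0},
  {"slide": [-0.3, 0.3, 6], "dr": [0, 0, 0], "jaw": 1.0},
  {"slide": [-0.3, 0.3, 8], "dr": [0, 0, 0], "jaw": 1.0},
  {"slide": [-0.3, 0.3, 9], "dr": [0, 0, 0], "jaw": 1.0},
  {"slide": [-0.3, 0.3, 9.5], "dr": [0, 0, 0], "jaw": 1.0},
  {"slide": [-0.3, 0.3, 10], "dr": [0, 0, 0], "jaw": 1.0},
  {"slide": [-0.3, 0.3, 10], "dr": [0, 0, 0], "jaw": 1.0},
  {"slide": [-0.3, 0.3, 10], "dr": [0, 0, 0], "jaw": 1.0},
])

```text
t: 7.95
tool_pos: [0.5113, -0.1213, 0.3927]
orientation: [0.76, 3.048, -0.0]
force: [0.3, -0.6, -1.6]
opening: 0.0135
gripper_force: 25.0
```

>>> servo_tool([
  {"slide": [0, 0, 0.4], "dr": [0, 0, 0], "jaw": 1.0},
  {"slide": [0, 0, 0.8], "dr": [0, 0, 0], "jaw": 1.0},
  {"slide": [0, 0, 1.2], "dr": [0, 0, 0], "jaw": 1.0},
  {"slide": [0, 0, 1.2], "dr": [0, 0, 0], "jaw": 1.0},
])

```text
t: 8.35
tool_pos: [0.5113, -0.1213, 0.3915]
orientation: [0.76, 3.048, -0.0]
force: [0.3, -0.0, -1.7]
opening: 0.0142
gripper_force: 25.0
```

>>> servo_tool([
  {"slide": [0, 0, 0.3], "dr": [0, 0, 0], "jaw": 1.0},
  {"slide": [0, 0, 0.6], "dr": [0, 0, 0], "jaw": 1.0},
  {"slide": [0, 0, 0.9], "dr": [0, 0, 0], "jaw": 1.0},
  {"slide": [0, 0, 0.9], "dr": [0, 0, 0], "jaw": 1.0},
])

```text
t: 8.75
tool_pos: [0.5113, -0.1213, 0.3908]
orientation: [0.76, 3.048, -0.0]
force: [-0.8, 0.1, 1.8]
opening: 0.0137
gripper_force: 25.0
```

>>> servo_tool([
  {"slide": [0, 0, 0.5], "dr": [0, 0, 0], "jaw": 1.0},
  {"slide": [0, 0, 0.5], "dr": [0, 0, 0.02], "jaw": 1.0},
  {"slide": [0, 0, 0.5], "dr": [0, 0, 0.04], "jaw": 1.0},
  {"slide": [0, 0, 0.5], "dr": [0, 0, 0.06], "jaw": 1.0},
  {"slide": [0, 0, 0.5], "dr": [0, 0, 0.08], "jaw": 1.0},
  {"slide": [0, 0, 0.5], "dr": [0, 0, 0.1], "jaw": 1.0},
  {"slide": [0, 0, 0.5], "dr": [0, 0, 0.12], "jaw": 1.0},
  {"slide": [0, 0, 0.5], "dr": [0, 0, 0.12], "jaw": 1.0},
])

```text
t: 9.55
tool_pos: [0.5112, -0.1212, 0.3897]
orientation: [-0.943, -2.996, -0.0]
force: [2.1, -0.7, -1.2]
opening: 0.0139
gripper_force: 25.0
```

```bash
python3 -c "
from h import *
goal(.5114,-.1219,.3925,62)"
```

```text
t 9.55 pos [ 0.5112 -0.1212  0.3897] yaw 55.06 slide [-0.5 -0.5 -2.8] dr [-1.000e-04 -3.000e-04 -1.211e-01] F [ 2.1 -0.7 -1.2] T [-0.07 -0.44 -0.01]
```

The force vanished and the knob sank 1 mm, so the chamfer is finding the flats. I'll keep turning under a light push.

>>> servo_tool([
  {"slide": [0, 0, 0.4], "dr": [0, 0, 0.02], "jaw": 1.0},
  {"slide": [0, 0, 0.7], "dr": [0, 0, 0.04], "jaw": 1.0},
  {"slide": [0, 0, 1.0], "dr": [0, 0, 0.06], "jaw": 1.0},
  {"slide": [0, 0, 1.2], "dr": [0, 0, 0.08], "jaw": 1.0},
  {"slide": [0, 0, 1.4], "dr": [0, 0, 0.09], "jaw": 1.0},
  {"slide": [0, 0, 1.4], "dr": [0, 0, 0.09], "jaw": 1.0},
])

```text
t: 10.15
tool_pos: [0.5112, -0.1213, 0.3885]
orientation: [-1.076, -2.951, 0.0]
force: [0.6, -0.9, -2.5]
opening: 0.0136
gripper_force: 25.0
```

```bash
python3 -c "
from h import *
goal(.5114,-.1219,.3925,62)"
```

```text
t 10.15 pos [ 0.5112 -0.1213  0.3885] yaw 49.93 slide [-0.6 -0.3 -4. ] dr [-0.0003 -0.0003 -0.2106] F [ 0.6 -0.9 -2.5] T [-0.16 -0.27 -0.03]
```

>>> servo_tool([
  {"slide": [0, 0, 0.5], "dr": [0, 0, 0.01], "jaw": 1.0},
  {"slide": [0, 0, 1.0], "dr": [0, 0, 0.02], "jaw": 1.0},
  {"slide": [0, 0, 1.5], "dr": [0, 0, 0.03], "jaw": 1.0},
  {"slide": [0, 0, 2.0], "dr": [0, 0, 0.03], "jaw": 1.0},
  {"slide": [0, 0, 2.5], "dr": [0, 0, 0.03], "jaw": 1.0},
  {"slide": [0, 0, 2.5], "dr": [0, 0, 0.03], "jaw": 1.0},
])

```text
t: 10.75
tool_pos: [0.5112, -0.1212, 0.386]
orientation: [-1.119, -2.935, 0.0]
force: [1.3, 0.0, -2.1]
opening: 0.0137
gripper_force: 25.0
```

It's dropping freely. The seat should be at a TCP height of about 0.3755, so I'll go down 8 mm.

>>> servo_tool([
  {"slide": [0, 0, 0.8], "dr": [0, 0, 0], "jaw": 1.0},
  {"slide": [0, 0, 1.6], "dr": [0, 0, 0], "jaw": 1.0},
  {"slide": [0, 0, 2.4], "dr": [0, 0, 0], "jaw": 1.0},
  {"slide": [0, 0, 3.2], "dr": [0, 0, 0], "jaw": 1.0},
  {"slide": [0, 0, 4.0], "dr": [0, 0, 0], "jaw": 1.0},
  {"slide": [0, 0, 4.8], "dr": [0, 0, 0], "jaw": 1.0},
  {"slide": [0, 0, 5.6], "dr": [0, 0, 0], "jaw": 1.0},
  {"slide": [0, 0, 6.4], "dr": [0, 0, 0], "jaw": 1.0},
  {"slide": [0, 0, 7.2], "dr": [0, 0, 0], "jaw": 1.0},
  {"slide": [0, 0, 8.0], "dr": [0, 0, 0], "jaw": 1.0},
  {"slide": [0, 0, 8.0], "dr": [0, 0, 0], "jaw": 1.0},
])

```text
t: 11.85
tool_pos: [0.5112, -0.1213, 0.378]
orientation: [-1.12, -2.935, 0.0]
force: [0.5, -1.5, -1.4]
opening: 0.0137
gripper_force: 25.0
```

```bash
python3 -c "
from h import *
goal(.5114,-.1219,.3755,62)"
```

```text
t 11.85 pos [ 0.5112 -0.1213  0.378 ] yaw 48.24 slide [-0.5 -0.4  2.5] dr [-1.000e-04 -1.000e-04 -2.402e-01] F [ 0.5 -1.5 -1.4] T [-0.14 -0.16  0.01]
```

>>> servo_tool([
  {"slide": [0, 0, 0.6], "dr": [0, 0, 0], "jaw": 1.0},
  {"slide": [0, 0, 1.2], "dr": [0, 0, 0], "jaw": 1.0},
  {"slide": [0, 0, 1.8], "dr": [0, 0, 0], "jaw": 1.0},
  {"slide": [0, 0, 2.3], "dr": [0, 0, 0], "jaw": 1.0},
  {"slide": [0, 0, 2.7], "dr": [0, 0, 0], "jaw": 1.0},
  {"slide": [0, 0, 3.0], "dr": [0, 0, 0], "jaw": 1.0},
  {"slide": [0, 0, 3.0], "dr": [0, 0, 0], "jaw": 1.0},
])

```text
t: 12.55
tool_pos: [0.5112, -0.1212, 0.3765]
orientation: [1.119, 2.935, -0.0]
force: [-4.4, 1.1, 8.2]
opening: 0.0138
gripper_force: 25.0
```

```bash
python3 - <<'E'
from h import *
goal(.5114,-.1219,.3755,62)
s=read_state();R0=R.from_rotvec(s['orientation']).as_matrix()
a,d,p=cam('wrist');P=cloud(p,d);Q=(P-s['tool_pos'])@R0
rr=np.hypot(P[...,0]-.5112,P[...,1]+.1215)
m=(rr>.0185)&(rr<.0215)&(abs(P[...,2]-.158)<.006)&(Q[...,0]>.004);print('seat z',m.sum(),np.median(P[m][:,2]))
y=Q[...,1];k=(abs(y)<.006)&(Q[...,0]>.005)&(Q[...,0]<.03)&(Q[...,2]>.18)&(Q[...,2]<.225)
# profile down the hub front
v,u=np.where(k&(abs(y)<.002))
o=np.argsort(v);c=np.median(u).astype(int)
for r in range(v.min(),v.max()+1):print(r,a[r,c],(1e3*Q[r,c]).round(1),P[r,c,2].round(4))
big=cv2.resize(a[150:290,210:350],(560,560),interpolation=cv2.INTER_CUBIC);save(big,'w4.png')
E
```

```text
t 12.55 pos [ 0.5112 -0.1212  0.3765] yaw 48.25 slide [-0.6 -0.4  1. ] dr [-0.      0.0006 -0.24  ] F [-4.4  1.1  8.2] T [0.13 0.97 0.06]
seat z 264 0.15825648318155172
189 [130 140 138] [ 2.950e+01 -2.000e-01  2.261e+02] 0.1504
190 [130 141 139] [ 2.860e+01 -2.000e-01  2.272e+02] 0.1493
191 [130 141 139] [ 2.830e+01 -2.000e-01  2.254e+02] 0.151
192 [130 139 137] [ 2.740e+01 -2.000e-01  2.265e+02] 0.15
193 [128 139 136] [ 2.660e+01 -2.000e-01  2.268e+02] 0.1497
194 [128 139 136] [ 2.640e+01 -2.000e-01  2.246e+02] 0.1519
195 [127 138 134] [ 2.540e+01 -2.000e-01  2.263e+02] 0.1502
196 [127 138 135] [ 2.480e+01 -2.000e-01  2.254e+02] 0.151
197 [129 139 138] [ 2.410e+01 -2.000e-01  2.255e+02] 0.151
198 [127 138 135] [ 2.340e+01 -2.000e-01  2.257e+02] 0.1508
199 [129 139 136] [ 2.280e+01 -2.000e-01  2.249e+02] 0.1515
200 [42 44 43] [ 30.3  -0.3 186.2] 0.1902
201 [26 21 29] [ 30.   -0.3 185.2] 0.1912
202 [22 16 18] [ 29.8  -0.3 183.7] 0.1928
203 [25 25 25] [ 30.2  -0.3 179.1] 0.1974
```

View pics/w4.png

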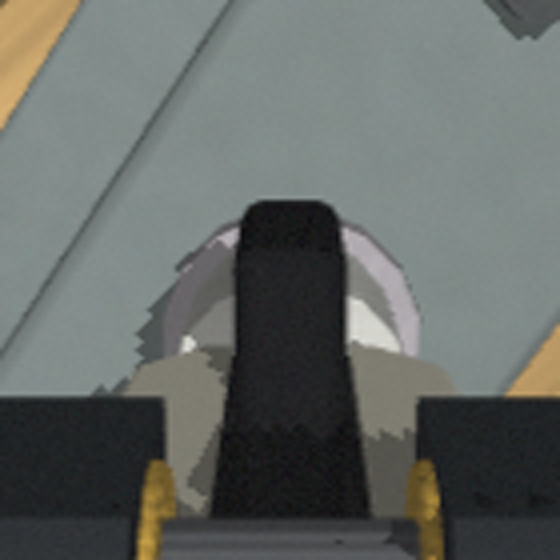

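Hub sits over the seat, about centred, with only a thin rim of seat showing. I'll check the height through the bar's top and look for slip in the hand.

```bash
python3 - <<'E'
from h import *
s=read_state();a,d,p=cam('wrist');z=np.load('w3.npz')
P0=None
o,_=ray(p,0,0)
# camera-frame comparison: camera fixed to the tool
for n,A,D in(('before',z['a'],z['d']),('now',a,d)):
    R0=R.from_rotvec(s['orientation']).as_matrix();Q=(cloud(p,D)-s['tool_pos'])@R0
    b=(A.max(2)<60)&(abs(Q[...,1])<.004)&(Q[...,0]>.012)&(Q[...,0]<.027)&(Q[...,2]>.14)&(Q[...,2]<.2)
    h=(A.max(2)>70)&(abs(Q[...,1])>.009)&(abs(Q[...,1])<.015)&(Q[...,0]>.003)&(Q[...,0]<.017)&(np.hypot(Q[...,0],Q[...,1])<.0172)&(Q[...,2]>.18)&(Q[...,2]<.2)
    print(n,b.sum(),np.median(Q[b][:,2]),np.median(Q[b][:,0]),'hubtop',h.sum(),np.median(Q[h][:,2]),'bar x',Q[b][:,0].max())
b=(a.max(2)<60)&(abs(Q[...,1])<.004)&(Q[...,0]>.012)&(Q[...,0]<.027)&(Q[...,2]>.14)&(Q[...,2]<.2)
P=cloud(p,d);print('bar top z',np.median(P[b][:,2]),'hub top z',np.median(P[h][:,2]), s['force'],s['tool_pos'])
E
```

```text
before 490 0.16190814944313714 0.019748093662704837 hubtop 221 0.19074293621880678 bar x 0.02698063660175741
now 488 0.16194666156780524 0.019807211749398076 hubtop 220 0.19074807817643222 bar x 0.026920656463953415
bar top z 0.2145620074398177 hub top z 0.1857699849235895 [-4.53515496  1.17550065  8.78812689] [ 0.51121682 -0.12123613  0.37652585]
```

No slip. The hub top is at 0.1858 and the bar top at 0.2146, so the knob is home to within 0.8 mm. I'll ease the push and turn clockwise; the stop should be about 0.59 rad on.

>>> servo_tool([
  {"slide": [0, 0, -0.8], "dr": [0, 0, 0], "jaw": 1.0},
  {"slide": [0, 0, -0.8], "dr": [0, 0, 0.03], "jaw": 1.0},
  {"slide": [0, 0, -0.8], "dr": [0, 0, 0.06], "jaw": 1.0},
  {"slide": [0, 0, -0.8], "dr": [0, 0, 0.09], "jaw": 1.0},
  {"slide": [0, 0, -0.8], "dr": [0, 0, 0.12], "jaw": 1.0},
  {"slide": [0, 0, -0.8], "dr": [0, 0, 0.15], "jaw": 1.0},
  {"slide": [0, 0, -0.8], "dr": [0, 0, 0.18], "jaw": 1.0},
  {"slide": [0, 0, -0.8], "dr": [0, 0, 0.21], "jaw": 1.0},
  {"slide": [0, 0, -0.8], "dr": [0, 0, 0.24], "jaw": 1.0},
  {"slide": [0, 0, -0.8], "dr": [0, 0, 0.24], "jaw": 1.0},
])

```text
t: 13.65
tool_pos: [0.5115, -0.1212, 0.3765]
orientation: [1.465, 2.778, 0.001]
force: [0.7, -0.1, 5.6]
opening: 0.0134
gripper_force: 25.0
```

```bash
python3 -c "
from h import *
goal(.5114,-.1219,.3755,14.2)"
```

```text
t 13.65 pos [ 0.5115 -0.1212  0.3765] yaw 34.39 slide [-0.5 -0.5  1. ] dr [0.0009 0.0006 0.3524] F [ 0.7 -0.1  5.6] T [0.16 0.02 0.08]
```

>>> servo_tool([
  {"slide": [0, 0, 0], "dr": [0, 0, 0.03], "jaw": 1.0},
  {"slide": [0, 0, 0], "dr": [0, 0, 0.06], "jaw": 1.0},
  {"slide": [0, 0, 0], "dr": [0, 0, 0.09], "jaw": 1.0},
  {"slide": [0, 0, 0], "dr": [0, 0, 0.12], "jaw": 1.0},
  {"slide": [0, 0, 0], "dr": [0, 0, 0.15], "jaw": 1.0},
  {"slide": [0, 0, 0], "dr": [0, 0, 0.18], "jaw": 1.0},
  {"slide": [0, 0, 0], "dr": [0, 0, 0.21], "jaw": 1.0},
  {"slide": [0, 0, 0], "dr": [0, 0, 0.24], "jaw": 1.0},
  {"slide": [0, 0, 0], "dr": [0, 0, 0.26], "jaw": 1.0},
  {"slide": [0, 0, 0], "dr": [0, 0, 0.28], "jaw": 1.0},
  {"slide": [0, 0, 0], "dr": [0, 0, 0.3], "jaw": 1.0},
  {"slide": [0, 0, 0], "dr": [0, 0, 0.3], "jaw": 1.0},
])

```text
t: 14.85
tool_pos: [0.5116, -0.1212, 0.3765]
orientation: [1.863, 2.528, 0.001]
force: [0.5, 1.8, 4.7]
opening: 0.0136
gripper_force: 25.0
```

```bash
python3 -c "
from h import *
goal(.5114,-.1219,.3755,14.2)"
```

```text
t 14.85 pos [ 0.5116 -0.1212  0.3765] yaw 17.22 slide [-0.6 -0.4  1. ] dr [0.0014 0.0006 0.0527] F [0.5 1.8 4.7] T [ 0.18 -0.22  0.09]
```

>>> servo_tool([
  {"slide": [0, 0, 0], "dr": [0, 0, 0.02], "jaw": 1.0},
  {"slide": [0, 0, 0], "dr": [0, 0, 0.035], "jaw": 1.0},
  {"slide": [0, 0, 0], "dr": [0, 0, 0.05], "jaw": 1.0},
  {"slide": [0, 0, 0], "dr": [0, 0, 0.05], "jaw": 1.0},
  {"slide": [0, 0, 0], "dr": [0, 0, 0.05], "jaw": 1.0},
])

```text
t: 15.35
tool_pos: [0.5116, -0.1212, 0.3765]
orientation: [1.925, 2.481, 0.001]
force: [0.5, 1.3, 4.9]
opening: 0.0139
gripper_force: 25.0
```

```bash
python3 -c "
from h import *
goal(.5114,-.1219,.3755,14.2)"
```

```text
t 15.35 pos [ 0.5116 -0.1212  0.3765] yaw 14.4 slide [-0.7 -0.4  1. ] dr [0.0015 0.0005 0.0036] F [0.5 1.3 4.9] T [ 0.21 -0.28  0.12]
```

>>> servo_tool([
  {"slide": [0, 0, 0], "dr": [0, 0, 0.015], "jaw": 1.0},
  {"slide": [0, 0, 0], "dr": [0, 0, 0.03], "jaw": 1.0},
  {"slide": [0, 0, 0], "dr": [0, 0, 0.04], "jaw": 1.0},
  {"slide": [0, 0, 0], "dr": [0, 0, 0.04], "jaw": 1.0},
  {"slide": [0, 0, 0], "dr": [0, 0, 0.04], "jaw": 1.0},
])

```text
t: 15.85
tool_pos: [0.5116, -0.1212, 0.3765]
orientation: [1.974, 2.442, 0.001]
force: [1.1, 2.1, 4.5]
opening: 0.0137
gripper_force: 25.0
```

```bash
python3 -c "
from h import *
goal(.5114,-.1219,.3755,14.2)"
```

```text
t 15.85 pos [ 0.5116 -0.1212  0.3765] yaw 12.11 slide [-0.7 -0.3  1. ] dr [ 0.0014  0.0005 -0.0364] F [1.1 2.1 4.5] T [ 0.15 -0.23  0.12]
```

>>> servo_tool([
  {"slide": [0, 0, 0], "dr": [0, 0, 0.015], "jaw": 1.0},
  {"slide": [0, 0, 0], "dr": [0, 0, 0.03], "jaw": 1.0},
  {"slide": [0, 0, 0], "dr": [0, 0, 0.04], "jaw": 1.0},
  {"slide": [0, 0, 0], "dr": [0, 0, 0.04], "jaw": 1.0},
  {"slide": [0, 0, 0], "dr": [0, 0, 0.04], "jaw": 1.0},
])

```text
t: 16.35
tool_pos: [0.5116, -0.1212, 0.3765]
orientation: [2.022, 2.402, 0.002]
force: [1.8, 1.3, 4.9]
opening: 0.0138
gripper_force: 25.0
```

```bash
python3 -c "
from h import *
goal(.5114,-.1219,.3755,14.2)"
```

```text
t 16.35 pos [ 0.5116 -0.1212  0.3765] yaw 9.82 slide [-0.7 -0.4  1. ] dr [ 0.0016  0.0005 -0.0764] F [1.8 1.3 4.9] T [ 0.16 -0.29  0.11]
```

>>> servo_tool([
  {"slide": [0, 0, 0], "dr": [0, 0, 0.01], "jaw": 1.0},
  {"slide": [0, 0, 0], "dr": [0, 0, 0.02], "jaw": 1.0},
  {"slide": [0, 0, 0], "dr": [0, 0, 0.025], "jaw": 1.0},
  {"slide": [0, 0, 0], "dr": [0, 0, 0.025], "jaw": 1.0},
  {"slide": [0, 0, 0], "dr": [0, 0, 0.025], "jaw": 1.0},
])

```text
t: 16.85
tool_pos: [0.5116, -0.1212, 0.3765]
orientation: [2.052, 2.377, 0.002]
force: [1.2, 1.5, 5.0]
opening: 0.0134
gripper_force: 25.0
```

```bash
python3 - <<'E'
from h import *
goal(.5114,-.1219,.3755,14.2)
s=read_state();R0=R.from_rotvec(s['orientation']).as_matrix()
a,d,p=cam('wrist');P=cloud(p,d);Q=(P-s['tool_pos'])@R0
b=(a.max(2)<60)&(abs(Q[...,1])<.012)&(Q[...,0]>.009)&(Q[...,0]<.034)&(Q[...,2]>.158)&(Q[...,2]<.166)
X=Q[b][:,:2]
for x0 in np.arange(.01,.03,.004):
    m=abs(X[:,0]-x0)<.002;print(x0.round(3),m.sum(),X[m][:,1].min().round(4),X[m][:,1].max().round(4))
E
```

```text
t 16.85 pos [ 0.5116 -0.1212  0.3765] yaw 8.39 slide [-0.7 -0.3  1. ] dr [ 0.0016  0.0005 -0.1013] F [1.2 1.5 5. ] T [ 0.18 -0.32  0.17]
0.01 163 -0.0075 0.006
0.014 217 -0.0074 0.006
0.018 208 -0.0074 0.0054
0.022 209 -0.0074 0.0054
0.026 227 -0.0073 0.0053
```

>>> servo_tool([
  {"slide": [0, 0, 0], "dr": [0, 0, 0.01], "jaw": 1.0},
  {"slide": [0, 0, 0], "dr": [0, 0, 0.015], "jaw": 1.0},
  {"slide": [0, 0, 0], "dr": [0, 0, 0.015], "jaw": 1.0},
])

```text
t: 17.2
tool_pos: [0.5116, -0.1212, 0.3765]
orientation: [2.07, 2.361, 0.002]
force: [1.3, 1.1, 4.9]
opening: 0.0137
gripper_force: 25.0
```

```bash
python3 -c "
from h import *
goal(.5114,-.1219,.3755,14.2)"
```

```text
t 17.2 pos [ 0.5116 -0.1212  0.3765] yaw 7.53 slide [-0.7 -0.3  1. ] dr [ 0.0016  0.0005 -0.1165] F [1.3 1.1 4.9] T [ 0.19 -0.3   0.18]
```

The turning moment has risen from 0.11 to 0.18 N m with the bar about 0.1 rad past mill y. That is the stop plus the key's play. I'll take back a little within the play to relieve the grip, then release and lift away.

>>> servo_tool([
  {"slide": [0, 0, 0], "dr": [0, 0, -0.025], "jaw": 1.0},
  {"slide": [0, 0, -0.3], "dr": [0, 0, -0.05], "jaw": 1.0},
  {"slide": [0, 0, -0.3], "dr": [0, 0, -0.05], "jaw": 1.0},
  {"slide": [0, 0, -0.3], "dr": [0, 0, -0.05], "jaw": 0.8},
  {"slide": [0, 0, -0.3], "dr": [0, 0, -0.05], "jaw": 0.6},
  {"slide": [0, 0, -0.3], "dr": [0, 0, -0.05], "jaw": 0.5},
  {"slide": [0, 0, -0.3], "dr": [0, 0, -0.05], "jaw": 0.5},
  {"slide": [0, 0, -0.3], "dr": [0, 0, -0.05], "jaw": 0.5},
])

```text
t: 18.0
tool_pos: [0.5111, -0.1213, 0.3759]
orientation: [-2.01, -2.413, 0.001]
force: [-0.4, 0.5, 0.1]
opening: 0.0447
gripper_force: 0.0
```

>>> servo_tool([
  {"slide": [0, 0, -10], "dr": [0, 0, 0], "jaw": 0.5},
  {"slide": [0, 0, -40], "dr": [0, 0, 0], "jaw": 0.5},
  {"slide": [0, 0, -80], "dr": [0, 0, 0], "jaw": 0.5},
  {"slide": [0, 0, -110], "dr": [0, 0, 0], "jaw": 0.5},
  {"slide": [0, 0, -120], "dr": [0, 0, 0], "jaw": 0.5},
  {"slide": [0, 0, -120], "dr": [0, 0, 0], "jaw": 0.5},
  {"slide": [0, 0, -120], "dr": [0, 0, 0], "jaw": 0.5},
])

```text
t: 18.7
tool_pos: [0.5112, -0.1212, 0.4949]
orientation: [-2.009, -2.413, 0.001]
force: [0.0, 0.1, -0.0]
opening: 0.0462
gripper_force: 0.0
```

```bash
python3 - <<'E'
from h import *
goal(.5114,-.1219,.3755,14.2);print(read_state()['opening'])
a,d,p=cam('wrist');P=cloud(p,d);rr=np.hypot(P[...,0]-.5114,P[...,1]+.1219)
m=(a.max(2)<60)&(rr<.04)&(abs(P[...,2]-.214)<.006)
X=P[m];r=cv2.minAreaRect(X[:,:2].astype(np.float32));print(m.sum(),np.median(X[:,2]),r)
m=(a.max(2)>70)&(rr<.017)&(abs(P[...,2]-.185)<.006);print('hubtop',m.sum(),np.median(P[m][:,2]),P[m].min(0),P[m].max(0))
m=(abs(P[...,2]-.15)<.003)&(rr<.12);print('yoke',cv2.minAreaRect(P[m][:,:2].astype(np.float32)))
b,_,_=cam('scene');save(np.hstack([a[:,80:480],b[100:,130:530][:320] if 0 else cv2.copyMakeBorder(b[100:400,130:530],0,120,0,0,0)]),'end.png')
E
```

```text
t 18.7 pos [ 0.5112 -0.1212  0.4949] yaw 10.43 slide [ -0.8   0.3 119.4] dr [-0.0014 -0.0008 -0.0658] F [ 0.   0.1 -0. ] T [-0.09  0.06  0.04]
0.04619820869269632
996 0.2142602124863427 ((0.5108981728553772, -0.12151007354259491), (0.013486362993717194, 0.05944368615746498), 10.816728591918945)
hubtop 422 0.18556432402366635 [ 0.49459309 -0.13750824  0.18360657] [ 0.52819632 -0.10613052  0.18772564]
yoke ((0.5113628506660461, -0.1218005046248436), (0.07972709089517593, 0.17917895317077637), 14.349205017089844)
```

View pics/end.png

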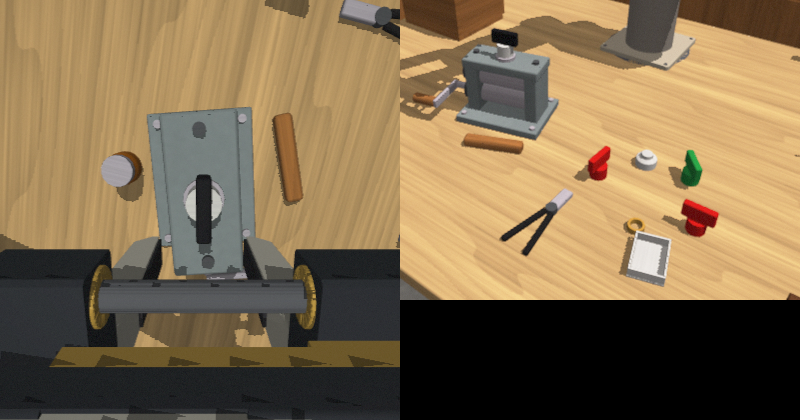

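The knob sits on the mill at (203,203) in the left picture, home (bar top 0.2143, hub top 0.1856). It is within 0.6 mm of the axis and the bar is 0.06 rad from mill y. The gripper is clear and the bystanders are where they were. I'll hand in.

```bash
python3 -c "
from plant import close_job
print(close_job())"
```

```text
the job is handed in; nothing more can be done
None
```

The bar knob is fully home on the adjusting screw, turned clockwise to the stop and released, with its bar 0.06 rad from the mill's y axis; the job was handed in at about 19 s, and no verdict came back.

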